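# Re-clamp a manifold block ports up and start its leak test

### The arm

A 6-joint arm with a two-finger parallel gripper is mounted at the origin on the work surface. World frame = base frame: x ahead of the robot, y to its left, z up, the work surface at z = 0. Lengths are in m, angles in rad, forces in N, time in s.
With the tool pointing down it reaches from about 0.35 to 0.975 m from the base axis. Payload 4.9 kg.
Tool frame: the origin (TCP) lies between the finger pads; the fingertips stand arm.tip_reach ahead of it and the grasp point (between the pads) lies 5 mm behind it (arm.tip_reach is the distance from the TCP to the fingertips, in m); z points along the fingers, y is the line along which they close (so a half turn about z gives the same grasp; the last joint's range is limited). The gripper opens to 85 mm and grips with 20 to 120 N. Pads are 22 mm wide; open, the fingers measure 114 mm over their backs; the gripper's body (76 mm by 85 mm) begins 54 mm behind the grasp point. The pads swing forward as they close: fully open they stand 13 mm farther back than shut.
Start: joints at [1.125, 0.053, 1.613, -0, 1.476, -0.119], TCP at [0.201, 0.592, 0.245] pointing down, gripper open.
Joint ranges: [-3.01, 3.01], [-1.01, 2.22], [0.06, 2.58], [-1.02, 4.17], [0.09, 2.62], [-3.14, 3.14]. Speed limits (rad/s): [2.57, 2.57, 3.14, 3.14, 3.14, 3.14].

### API

Orientations are given as a 3x3 rotation matrix whose columns are the frame's x, y, z axes.
In Python, from station import arm gives the robot as it stands.
- The arm moves only by the tool move_arm, never from a script. Its argument "targets" is a list of rows, each a list of 6 numbers: the shift along the world's x, y, z in m, then the turn, a rotation vector about the world's x, y, z in degrees. In form: [[tx, ty, tz, wx, wy, wz], ...]. A call has 1 to 20 rows; each row is the pose to reach, as a shift and turn from the pose commanded when the call began; what a row does not reach only later rows make up. A row lasts 1/12 s, in which the tool goes at most 41.7 mm and 7.16 degrees, less where a joint would pass 70% of its speed; a pose out of reach is approached as far as the arm can. A call with a gripper value outside its range is refused whole. "claw" is the closure, from 0 (fully open) to 1 (shut), set as the call begins (left out, the last holds). The fingers move at their own pace and stop on an object; the grip force is fixed at half the most. Time passes only in rows, so rows that repeat a pose let the fingers close. It gives the time, the measured TCP pose, the force, the opening and the grip force at its end, in the units of the state.
- arm.sense(): the state, without advancing time (a new reading comes with each control period).
- arm.read_camera(name): name is "side" or "top"; returns a dict with "frame" (480x640x3 uint8, red, green, blue), "z_map" (480x640 float32, m along the optical axis (not along the pixel's ray), 0 where there is no reading), "vertical_fov" (degrees; the focal length in pixels is half the picture's height over the tangent of half this angle, whatever the lens; pixels are square), "cx", "cy" (the principal point, pixels), "pose" (4x4, takes a point from camera to world coordinates). Camera axes: x right, y up, looking along -z (the intrinsics and any distortion apply to the point x, -y, -z); pixel columns grow to the right and rows downward; lengths in m; the calibration is good to about 2 mm. A picture is of the moment at which its call begins.
- arm.sign_off(): hands the job in; it is judged then, once.
The state is a dict: "t": time; "qpos": joint angles; "qd": joint speeds; "joint_torque": joint torques, N m; "position": TCP position; "orientation": TCP orientation; "ft_force": force on the tool from outside, world axes, zero at the start; "ft_torque": the same for the moment, N m; "grip_width": opening from 0.0 (shut) to 1.0 (fully open); "grip_force": force on a finger pad.
Only numpy, scipy, OpenCV 4.12 (cv2) and the standard library are available. Lean on these libraries where they do the work, as an engineer would, in place of code of your own. Each camera call takes 0.05 s, during which the arm holds its last target. There are 200 camera calls.

### The job

Slide the fixture's jaw open, take out the manifold block that stands on end in it, and turn the block onto its side so that the long face with the row of four ports looks straight up; lay it between the jaws, lengthwise from jaw to jaw and centred on the rail, without dropping it, and slide the jaw shut so that the block is held end to end, touching both jaws. Only when it is clamped, press the small key on the console fully down and let it up, then the large key, never both at once. Leave the other things on the bench where they are.

Things in the scene. Friction and masses are not known exactly. Their poses are not given: they have to be found in the camera images.
- fixture: Slide-jaw fixture, fixed. Origin on the bench under the fixed jaw's inner face, mid-width; +y along the rail towards the sliding jaw, z up. Foot plate 100 mm wide (x), y -50 to 220 mm, 12 mm high; rail 36 mm wide, its top (seat for the block) at z 35 mm. Both jaws 46 mm wide, tops at z 62 mm; fixed jaw from y -26 to 0 mm.
- jaw (a joint): Gap between the jaw faces, m (the sliding jaw's inner face is at fixture y = this). 0 to 0.125, larger is more open; starts nearly closed on the block. About 3 N of friction; stays where left. The jaw is 22 mm thick; behind it a 36 mm wide bar (top at z 50 mm) reaches to 75 mm behind its face and carries the handle.
- jaw_handle (a point): On the axis of the sliding jaw's upright round steel handle post (22 mm diameter, from z 56 to 115 mm above the bench), at z 95 mm, 60 mm behind the jaw's inner face. Moves with the jaw; axes as the fixture's.
- block: Loose bare-aluminium manifold block, 50 x 42 x 96 mm (own x, y, z), about 0.5 kg. Origin at the centre of the 50 x 42 mm end it stands on at first, z along its length. Its +y face (50 x 96 mm) has a row of four ports, the other faces are plain. It starts standing on the seat between the jaws, ports towards the sliding jaw.
- block_center (a point): Centre of the manifold block, 48 mm along its z from its origin; axes as the block's.
- console: White and grey leak-test console, fixed, about 130 x 170 mm, up to 90 mm high. Its face slopes 30 degrees towards its -x side (the robot) and has a dark display strip and, below it, two round grey keys 84 mm apart in a row. Origin under its centre; z up.
- key_large_top (a point): Centre of the top of the large round key (40 mm diameter). Its z axis is the outward normal of the sloped face, 30 degrees from vertical; the key is pressed along -z. The two keys may stand either way round.
- key_small_top (a point): Centre of the top of the small round key (24 mm diameter); axes as for the large key.
- key_large (a joint): Travel of the large key, m: 0 up, 0.006 fully down; a spring returns it, 5 N to push it fully down.
- key_small (a joint): Travel of the small key, m: 0 up, 0.006 fully down; a spring returns it, 5 N to push it fully down.
- amber_bottle: Bystander: brown glass bottle, 86 mm diameter, 190 mm high. Origin under its centre.
- clear_bottle: Bystander: clear glass bottle, 86 mm diameter, 190 mm high. Origin under its centre.
- vial_jar: Bystander: white jar, 60 mm diameter, 75 mm high. Origin under its centre.
- beaker: Bystander: white plastic beaker, 70 mm diameter, 80 mm high. Origin under its centre.
- screwdriver: Bystander: screwdriver 170 mm long lying on the bench.
- spare_block: Bystander: plain aluminium block 50 x 80 x 30 mm lying flat, without ports. Origin under its centre.
Mind the look-alikes: they are no part of the job. What is shaped like the block but orange is not meant.

How it is judged:
By the outcome, as a careful person would: the job done as asked, in the order asked, and still so for the second after the job is handed in, with the robot touching nothing.
It also fails if it takes over 62 s, if anything falls off the work surface, if the arm or the gripper's body presses on something with over 40 N, if the wrist force passes 120 N, or if a joint passes its speed limit or range.

## Working session

There is one attempt and no reset: what is moved stays moved. The work goes in short steps, Python scripts to look and compute and a tool call to move; the robot and the scene stay as the last step left them, time stands still between calls to the robot, and variables do not carry over. Pictures are saved under pics/ and viewed, at most 10 in all, crops included, and the job is handed in when it is done.

Besides the shell and the picture viewer there is one more tool, called after "Emit:" by a JSON object that holds its "api" and its "payload". move_arm: Moves the arm, as the interface text tells. Its arguments: {"type":"object","properties":{"targets":{"type":"array"},"claw":{"type":"number"}},"required":["targets"]}

```bash
ls; mkdir -p pics
cat > h.py <<'E'
import numpy as np, cv2
from station import arm
def cam(n):
    d=arm.read_camera(n); d['f']=240/np.tan(np.radians(d['vertical_fov'])/2); return d
def pts(d):
    z=d['z_map']; v,u=np.mgrid[0:480,0:640]
    p=np.stack([(u-d['cx'])/d['f']*z,-(v-d['cy'])/d['f']*z,-z],-1)
    return p@d['pose'][:3,:3].T+d['pose'][:3,3]
def ray(d,u,v,h):
    r=d['pose'][:3,:3]@np.array([(u-d['cx'])/d['f'],-(v-d['cy'])/d['f'],-1]); o=d['pose'][:3,3]
    return o+r*(h-o[2])/r[2]
def save(d,n): cv2.imwrite('pics/'+n,d['frame'][:,:,::-1])
E
python3 - <<'E'
from h import *
for n in('top','side'):
    d=cam(n); save(d,n+'1.png'); np.savez(n+'1.npz',**d); print({k:v for k,v in d.items() if k not in('frame','z_map')})
    for k in d:
        if k not in('frame','z_map','pose'): pass
print(arm.tip_reach, arm.sense())
E
```

```text
pics
{'vertical_fov': 55.97597055018254, 'cx': 315.0802014570565, 'cy': 232.33534933893142, 'pose': array([[ 0.01019372,  0.98903497, -0.14732931,  0.4006454 ],
       [-0.99981035,  0.00763608, -0.01791521, -0.01776205],
       [-0.01659375,  0.14748399,  0.98892523,  1.16722445],
       [ 0.        ,  0.        ,  0.        ,  1.        ]]), 'f': np.float64(451.6027827546327)}
{'vertical_fov': 51.867758482237775, 'cx': 320.97516992054966, 'cy': 235.11850281020838, 'pose': array([[ 0.96377358,  0.13071554, -0.23249501,  0.32195406],
       [-0.26671467,  0.47865724, -0.83651093, -0.88550477],
       [ 0.00194044,  0.86821696,  0.49618095,  0.60103205],
       [ 0.        ,  0.        ,  0.        ,  1.        ]]), 'f': np.float64(493.517601483253)}
0.014 {'t': 0.1, 'qpos': array([ 1.12501631e+00,  5.33078088e-02,  1.61415318e+00,  2.07832859e-05,
        1.47604229e+00, -1.18966106e-01]), 'qd': array([-0.00116884, -0.00182257, -0.00285354, -0.00164984,  0.00235443,
       -0.0005899 ]), 'joint_torque': array([-1.44242513e-04, -3.94900274e+01, -3.71365535e+01, -7.36890433e-05,
        3.95922514e-03, -1.64724707e-05]), 'position': array([0.20037898, 0.59143079, 0.24417753]), 'orientation': array([[-9.47069230e-01,  3.21028292e-01, -8.42454346e-04],
       [ 3.21029303e-01,  9.47067709e-01, -1.71498294e-03],
       [ 2.47303263e-04, -1.89466010e-03, -9.99998175e-01]]), 'ft_force': array([ 0.84179481, -0.07774724,  0.53548569]), 'ft_torque': array([-0.02627041,  0.00267181,  0.0006193 ]), 'grip_force': 0.0, 'grip_width': 1.004387759183181}
```

View pics/top1.png

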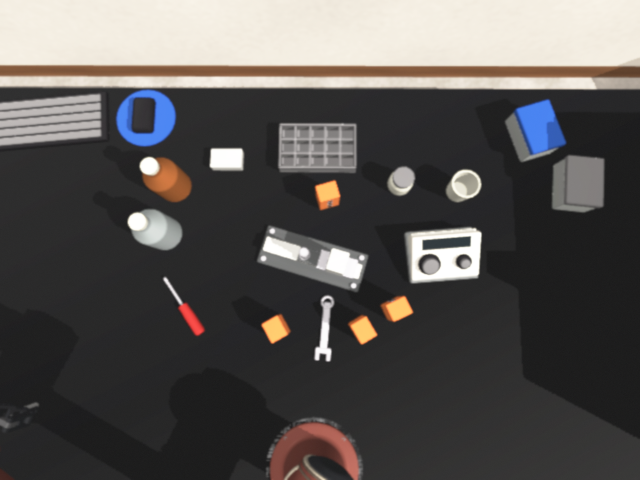

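View pics/side1.png

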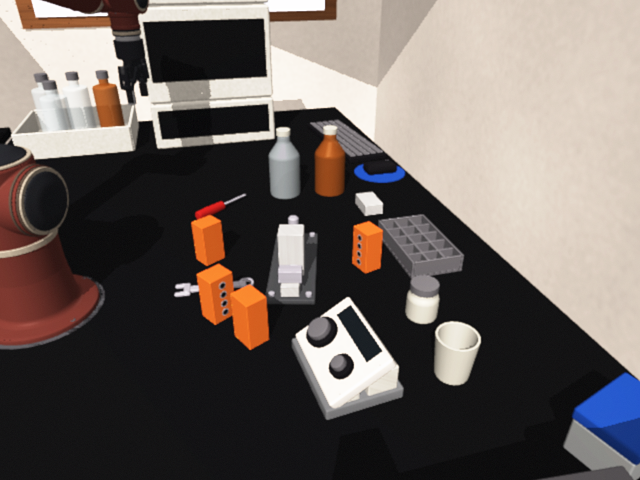

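The block is the bare-aluminium piece standing in the fixture: top view about (343,261), side view about (290,240). The orange look-alikes are in the top view at (328,195), (276,328), (363,330) and (398,308); they are orange, so they don't fit. The white spare block at (227,159) has no ports. The small key is on the right of the console at (465,262), and the large key is at (430,264).

Run:
```python
from h import *
T=dict(np.load('top1.npz')); S=dict(np.load('side1.npz'))
a=cv2.resize(T['frame'][215:305,245:380],None,fx=4,fy=4,interpolation=2); b=cv2.resize(S['frame'][200:310,255:330],None,fx=3.27,fy=3.27,interpolation=2)
h=max(a.shape[0],b.shape[0]); o=np.zeros((h,a.shape[1]+b.shape[1],3),np.uint8); o[:a.shape[0],:a.shape[1]]=a;o[:b.shape[0],a.shape[1]:]=b
cv2.imwrite('pics/crop1.png',o[:,:,::-1])
for nm,d in(('top',T),('side',S)):
    p=pts(d); ok=d['z_map']>0; X,Y,Z=p[...,0],p[...,1],p[...,2]
    # fixture region
    R=ok&(X>.25)&(X<.5)&(Y>-.15)&(Y<.15)
    for lab,lo,hi in(('blocktop',.122,.14),('handle',.105,.121),('jaws',.056,.068),('bar',.045,.054),('rail',.031,.039),('plate',.008,.016)):
        m=(R&(Z>lo)&(Z<hi)).astype(np.uint8)
        n,l,st,c=cv2.connectedComponentsWithStats(m)
        for i in range(1,n):
            if st[i,4]>12:
                q=p[l==i].astype(np.float32); r=cv2.minAreaRect(q[:,:2]*1000)
                print(nm,lab,st[i,4],np.round(c[i]),'med',q.mean(0).round(4),'rect',np.round(r[0],1),np.round(r[1],1),round(r[2],1))
```

```text
top blocktop 282 [337. 264.] med [ 0.482 -0.051  0.131] rect [484.7 -50.3] [41.9 40. ] 74.0
top jaws 94 [322. 264.] med [ 0.4883 -0.0164  0.0616] rect [489.  -16.3] [22.1 26.8] 76.9
top jaws 191 [350. 268.] med [ 0.4775 -0.0849  0.0619] rect [478.8 -82.7] [29.9 46.4] 74.2
top bar 73 [310. 261.] med [0.494  0.0135 0.0499] rect [496.3  18. ] [46.1 13.4] 76.4
top rail 70 [358. 271.] med [ 0.4724 -0.1046  0.0352] rect [ 472.8 -104.5] [12.3 34.8] 73.7
top plate 1059 [318. 273.] med [ 0.468  -0.0056  0.0119] rect [461.6  10.7] [277.6  76.7] 90.0
top plate 19 [327. 307.] med [ 0.3829 -0.0295  0.0094] rect [384.  -30.6] [16.7 13.5] 72.4
top plate 34 [325. 326.] med [ 0.3364 -0.0235  0.0091] rect [333.5 -24.6] [14.3 36.8] 85.2
top plate 61 [322. 347.] med [ 0.2833 -0.0177  0.0094] rect [285.  -15.8] [41.7 27.4] 0.3
side blocktop 241 [287. 232.] med [ 0.4824 -0.0568  0.128 ] rect [485.1 -52.4] [43.5 39.5] 74.0
side handle 147 [287. 242.] med [ 0.4803 -0.07    0.1129] rect [480.7 -70.1] [ 7.4 41.6] 73.7
side jaws 140 [208. 238.] med [0.3332 0.0777 0.0622] rect [329.   78.5] [32.8 64.1] 77.6
sid
[... 303 characters left out ...]
7 -0.0966  0.0493] rect [475.9 -97. ] [ 6.5 43.7] 73.4
side bar 130 [216. 298.] med [ 0.331  -0.1304  0.0496] rect [ 331.7 -129.2] [30.5 62.8] 83.6
side rail 89 [208. 248.] med [0.3318 0.0776 0.0349] rect [330.5  78.3] [31.5 62.2] 83.0
side rail 152 [289. 284.] med [ 0.4753 -0.1013  0.0341] rect [ 475.4 -103.2] [21.5 45.5] 77.5
side rail 105 [215. 305.] med [ 0.3293 -0.1307  0.0351] rect [ 327.2 -129.7] [28.  56.2] 79.5
side plate 674 [278. 282.] med [ 0.4616 -0.0513  0.0102] rect [463.1   5.2] [269.1  73.8] 89.9
side plate 85 [210. 257.] med [0.3321 0.078  0.0119] rect [330.8  79.5] [31. 62.] 84.6
side plate 100 [216. 315.] med [ 0.3283 -0.1304  0.0122] rect [ 326.2 -129. ] [30.  57.3] 76.9
```

View pics/crop1.png

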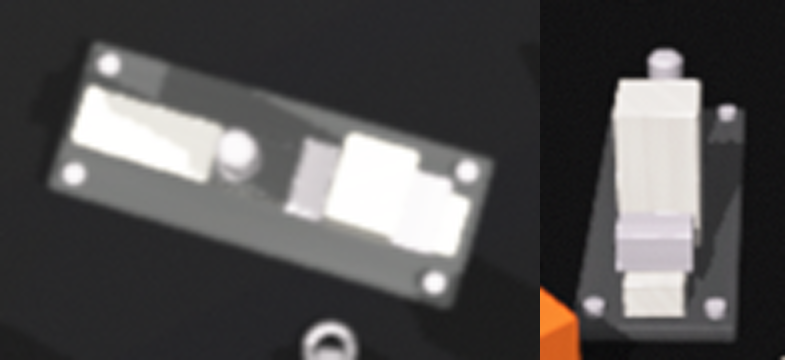

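The crop shows one bare-aluminium block standing between the short fixed jaw (right) and the sliding jaw with its round post (left). This is the block meant. Next I fix the fixture frame from the plate corners and screws, then find the console keys.

Run:
```python
from h import *
T=dict(np.load('top1.npz')); S=dict(np.load('side1.npz'))
c=np.array([(95,40),(50,187),(492,160),(450,308)])/4+(245,215)
w=np.array([ray(T,*q,.012) for q in c]); print('corners',w.round(4).tolist(),'centre',w.mean(0).round(4))
# fixture y from right edge to left edge
e=(w[0]+w[1]-w[2]-w[3])[:2]; e/=np.linalg.norm(e); print('yf',e,np.degrees(np.arctan2(e[0],e[1])))
s=np.array([(108,63),(73,173),(466,171),(433,282)])/4+(245,215); ws=np.array([ray(T,*q,.015) for q in s]); print('screws',ws.mean(0).round(4)); 
e2=(ws[0]+ws[1]-ws[2]-ws[3])[:2]; print(np.degrees(np.arctan2(e2[0],e2[1])))
o=w.mean(0)[:2]-.085*e; print('origin',o)
print('handle top',ray(T,245+237/4,215+148/4,.115), 'jaw faces etc')
xf=np.array([e[1],-e[0]])
for nm,d in(('T',T),('S',S)):
    p=pts(d); Z=p[...,2]; q=(p[...,:2]-o); yf=q@e; xx=q@xf
    near=(abs(xx)<.06)&(yf>-.06)&(yf<.23)&(d['z_map']>0)
    for lab,lo,hi,ya,yb in(('block',.122,.14,-.1,.2),('fixjaw',.056,.068,-.1,.01),('sljaw',.056,.068,.03,.2),('handle',.07,.121,.08,.2),('rail',.03,.039,-.06,.23)):
        m=near&(Z>lo)&(Z<hi)&(yf>ya)&(yf<yb)
        if m.sum()>5: print(nm,lab,m.sum(),'x',np.percentile(xx[m],[1,50,99]).round(4),'y',np.percentile(yf[m],[1,50,99]).round(4),'z',np.median(Z[m]).round(4))
    # console keys: dark vs white
    g=cv2.cvtColor(d['frame'],cv2.COLOR_RGB2GRAY)
    C=(p[...,0]>.38)&(p[...,0]<.62)&(p[...,1]<-.24)&(p[...,1]>-.47)&(Z>.02)&(Z<.12)&(d['z_map']>0)
    Wm=C&(g>150)&(Z>.035)
    P=p[Wm]; mask=np.ones(len(P),bool)
    for _ in range(15):
        A=np.c_[P[mask][:,:2],np.ones(mask.sum())]; k=np.linalg.lstsq(A,P[mask][:,2],rcond=None)[0]
        r=P@[-k[0],-k[1],1]-k[2]; mask=abs(r)<max(.002,np.median(abs(r))*1.5)
    n=np.array([-k[0],-k[1],1]); n/=np.linalg.norm(n); print(nm,'normal',n.round(4),np.degrees(np.arccos(n[2])),mask.sum(),k)
    dist=(Z-p[...,0]*k[0]-p[...,1]*k[1]-k[2])*n[2]
    m=(C&(dist>.004)&(dist<.03)&(g<150)).astype(np.uint8)
    nn,l,st,ce=cv2.connectedComponentsWithStats(m)
    for i in range(1,nn):
        if st[i,4]>20:
            mm=l==i; hh=np.percentile(dist[mm],80); top=mm&(abs(dist-hh)<.002); print(nm,'key',st[i],ce[i].round(1),'h',hh.round(4),'c',p[top].mean(0).round(4),top.sum(), cv2.minEnclosingCircle(np.argwhere(top).astype(np.float32)))
```

```text
corners [[0.5911, 0.1237, 0.012], [0.4953, 0.1502, 0.012], [0.5151, -0.1331, 0.012], [0.4208, -0.1058, 0.012]] centre [0.5056 0.0088 0.012 ]
yf [0.28153396 0.95955126] 16.351777875733298
screws [0.5061 0.0097 0.015 ]
16.344653793075217
origin [ 0.48162536 -0.07280069]
handle top [0.51065147 0.02619023 0.115     ] jaw faces etc
T block 401 x [-0.0229  0.0016  0.0261] y [0.0019 0.0222 0.0428] z 0.1311
T fixjaw 195 x [-0.0226  0.      0.0233] y [-0.0251 -0.0128  0.0005] z 0.062
T sljaw 181 x [-0.022  -0.0009  0.0228] y [0.0455 0.0572 0.1099] z 0.0616
T handle 82 x [-0.0103 -0.001   0.0099] y [0.0948 0.1039 0.1153] z 0.1138
T rail 568 x [-0.0176 -0.0004  0.0179] y [-0.0381  0.1583  0.2091] z 0.035
T normal [-0.4902 -0.045   0.8704] 29.48930413917523 1320 [ 0.56315855  0.05169649 -0.21034202]
T key [418 254  22  20 175] [427.1 261.1] h 0.015 c [ 0.4944 -0.2703  0.0708] 44 ((264.2019348144531, 429.23077392578125), 10.634662628173828)
T key [456 254  15  15 119] [462.1 260.1] h 0.0155 c [ 0.4966 -0.3552  0.0679] 21 ((262.0, 464.0), 7.211202621459961)
S block 338 x [-0.0216  0.0034  0.0275] y [-0.0004  0.0157  0.0427] z 0.1286
S fixjaw 302 x [-0.0221  0.0021  0.0261] y [-0.0265 -0.0072  0.0061] z 0.0603
S handle 85 x [-0.0082  0.001   0.0111] y [0.0932 0.0995 0.1123] z 0.1093
S rail 166 x [-0.0188  0.003   0.0262] y [-0.0402 -0.028   0.0038] z 0.0334
S normal [-0.4927 -0.047   0.869 ] 29.662601005054665 2334 [ 0.56694992  0.05409883 -0.21431658]
S key [306 317  31  31 712] [321.  331.3] h 0.0219 c [ 0.4838 -0.2808  0.0699] 297 ((327.2272644042969, 316.7727355957031), 11.720864295959473)
S key [329 354  25  25 470] [340.7 365.9] h 0.0215 c [ 0.4914 -0.364   0.0697] 132 ((361.69049072265625, 336.30950927734375), 7.640896797180176)
```

Emit:
{"api": "move_arm", "payload": {"targets": [[0.31,-0.564,0,0,0,-87.6],[0.31,-0.564,0,0,0,-87.6],[0.31,-0.564,0,0,0,-87.6],[0.31,-0.564,0,0,0,-87.6],[0.31,-0.564,0,0,0,-87.6],[0.31,-0.564,0,0,0,-87.6],[0.31,-0.564,0,0,0,-87.6],[0.31,-0.564,0,0,0,-87.6],[0.31,-0.564,0,0,0,-87.6],[0.31,-0.564,0,0,0,-87.6],[0.31,-0.564,0,0,0,-87.6],[0.31,-0.564,0,0,0,-87.6],[0.31,-0.564,0,0,0,-87.6],[0.31,-0.564,0,0,0,-87.6],[0.31,-0.564,0,0,0,-87.6],[0.31,-0.564,0,0,0,-87.6],[0.31,-0.564,0,0,0,-87.6],[0.31,-0.564,-0.04,0,0,-87.6],[0.31,-0.564,-0.07,0,0,-87.6]]}}

```text
t: 1.68
position: [0.5112, 0.028, 0.1752]
orientation: [[0.282, 0.959, 0.003], [0.959, -0.282, 0.0], [0.001, 0.003, -1.0]]
ft_force: [0.1, -0.2, -0.9]
grip_width: 0.998
grip_force: 0.0
```

Run:
```python
from h import *
print([a for a in dir(arm) if a[0]!='_']); s=arm.sense(); print(s['t'],s['qpos'].round(3),s['position'].round(4),s['orientation'].round(3).tolist())
T=dict(np.load('top1.npz')); S=dict(np.load('side1.npz'))
for nm,d,bx in(('T',T,(400,225,90,65)),('S',S,(285,290,130,130))):
    x,y,w,h=bx; g=cv2.cvtColor(d['frame'],cv2.COLOR_RGB2GRAY)[y:y+h,x:x+w]
    n,l,st,c=cv2.connectedComponentsWithStats((g<115).astype(np.uint8))
    for i in range(1,n):
        if st[i,4]>40 and st[i,0]>0: print(nm,st[i]+[x,y,0,0,0],(c[i]+[x,y]).round(1))
a=cv2.resize(T['frame'][225:290,400:490],None,fx=4,fy=4,interpolation=2); b=cv2.resize(S['frame'][295:420,285:410],None,fx=3,fy=3,interpolation=2)
o=np.zeros((375,a.shape[1]+b.shape[1],3),np.uint8); o[:a.shape[0],:a.shape[1]]=a;o[:b.shape[0],a.shape[1]:]=b
cv2.imwrite('pics/crop2.png',o[:,:,::-1])
```

```text
['PlanningError', 'read_camera', 'sense', 'sign_off', 'tip_reach']
1.6833 [-9.100e-02 -1.700e-01  1.945e+00  1.000e-03  1.364e+00  1.950e-01] [0.5112 0.028  0.1752] [[0.282, 0.959, 0.003], [0.959, -0.282, 0.0], [0.001, 0.003, -1.0]]
T [423 237  47  13 428] [446.  242.7]
T [419 254  21  19 137] [426.6 260.2]
T [456 255  15  13  94] [461.5 259.5]
S [337 306  45  56 975] [358.9 333.5]
S [307 317  30  31 421] [324.  334.7]
S [329 354  25  25 349] [342.5 367.6]
```

View pics/crop2.png

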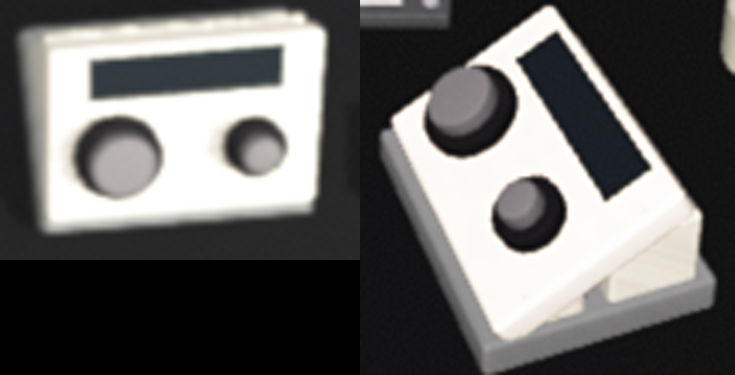

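The crop shows the large key's top disc at about (431,266) in the top view and (320,328) in the side view. The small key's is at (466,263) top and (338,362) side.

Emit:
{"api": "move_arm", "payload": {"targets": [[0,0,-0.04,0,0,0],[0,0,-0.07,0,0,0],[0,0,-0.088,0,0,0],[0,0,-0.088,0,0,0]]}}

```text
t: 2.02
position: [0.5059, 0.0292, 0.0816]
orientation: [[0.28, 0.96, -0.011], [0.96, -0.28, 0.001], [-0.002, -0.011, -1.0]]
ft_force: [-0.7, -0.5, -0.0]
grip_width: 0.997
grip_force: 0.0
```

Emit:
{"api": "move_arm", "payload": {"claw": 1, "targets": [[0,0,0,0,0,0],[0,0,0,0,0,0],[0,0,0,0,0,0],[0,0,0,0,0,0],[0,0,0,0,0,0],[0,0,0,0,0,0],[0,0,0,0,0,0],[0,0,0,0,0,0],[0,0,0,0,0,0]]}}

```text
t: 2.77
position: [0.5136, 0.0273, 0.0895]
orientation: [[0.282, 0.96, 0.008], [0.96, -0.282, -0.001], [0.001, 0.008, -1.0]]
ft_force: [7.6, -1.4, -0.3]
grip_width: 0.245
grip_force: 58.6
```

Run:
```python
from h import *
T=dict(np.load('top1.npz')); S=dict(np.load('side1.npz'))
def dr(d,u,v):
    r=d['pose'][:3,:3]@np.array([(u-d['cx'])/d['f'],-(v-d['cy'])/d['f'],-1]); return d['pose'][:3,3],r/np.linalg.norm(r)
for nm,a,b in(('large',(431.2,266.2),(319.7,327.7)),('small',(465.7,263.2),(338,362.5))):
    M=np.zeros((3,3));q=np.zeros(3)
    R=[]
    for d,c in((T,a),(S,b)):
        o,r=dr(d,*c); P=np.eye(3)-np.outer(r,r); M+=P;q+=P@o;R.append((o,r))
    x=np.linalg.solve(M,q); print(nm,x.round(4),[np.linalg.norm(np.cross(x-o,r)).round(4) for o,r in R], ray(T,*a,.075).round(4))
```

```text
large [ 0.4859 -0.2807  0.0678] [np.float64(0.0023), np.float64(0.0023)] [ 0.4831 -0.2785  0.075 ]
small [ 0.4927 -0.364   0.0674] [np.float64(0.0011), np.float64(0.0011)] [ 0.491  -0.3614  0.075 ]
```

Emit:
{"api": "move_arm", "payload": {"targets": [[0.004,0.006,0,0,0,0],[0.007,0.016,0,0,0,0],[0.01,0.026,0,0,0,0],[0.013,0.036,0,0,0,0],[0.016,0.046,0,0,0,0],[0.019,0.056,0,0,0,0],[0.022,0.065,0,0,0,0],[0.0235,0.07,0,0,0,0],[0.0235,0.07,0,0,0,0],[0.0235,0.07,0,0,0,0]]}}

```text
t: 3.6
position: [0.5346, 0.0992, 0.0894]
orientation: [[0.281, 0.96, 0.0], [0.96, -0.281, 0.002], [0.002, -0.0, -1.0]]
ft_force: [-3.7, 3.3, 7.9]
grip_width: 0.246
grip_force: 59.1
```

Emit:
{"api": "move_arm", "payload": {"claw": 0, "targets": [[0,0,0,0,0,0],[0,0,0,0,0,0],[0,0,0,0,0,0],[0,0,0,0,0,0],[0,0,0.02,0,0,0],[0,0,0.06,0,0,0],[0,0,0.1,0,0,0],[0,0,0.13,0,0,0],[0,0,0.13,0,0,0]]}}

```text
t: 4.35
position: [0.5381, 0.098, 0.2261]
orientation: [[0.281, 0.96, 0.014], [0.96, -0.281, 0.001], [0.004, 0.013, -1.0]]
ft_force: [0.2, -0.3, 1.4]
grip_width: 0.998
grip_force: 0.0
```

Emit:
{"api": "move_arm", "payload": {"targets": [[-0.0195,-0.066,0,-48,14.1,0],[-0.0195,-0.066,0,-48,14.1,0],[-0.0195,-0.066,0,-48,14.1,0],[-0.0195,-0.066,0,-48,14.1,0],[-0.0195,-0.066,0,-48,14.1,0],[-0.0195,-0.066,0,-48,14.1,0],[-0.0195,-0.066,0,-48,14.1,0],[-0.0195,-0.066,-0.02,-48,14.1,0],[-0.0195,-0.066,-0.05,-48,14.1,0],[-0.0195,-0.066,-0.06,-48,14.1,0],[-0.0195,-0.066,-0.06,-48,14.1,0],[-0.0195,-0.066,-0.06,-48,14.1,0]]}}

```text
t: 5.35
position: [0.5144, 0.0315, 0.1573]
orientation: [[0.179, 0.96, -0.217], [0.616, -0.282, -0.736], [-0.767, -0.002, -0.642]]
ft_force: [0.1, 0.7, 0.5]
grip_width: 0.998
grip_force: 0.0
```

Run:
```python
from h import *
s=arm.sense(); print(s['t'],s['qpos'].round(3),s['position'].round(4),s['orientation'].round(3).tolist())
a=cam('top')['frame'][180:330,230:430]; b=cam('side')['frame'][130:330,190:390]
a=cv2.resize(a,(400,300)); b=cv2.resize(b,(400,400)); o=np.zeros((400,800,3),np.uint8); o[:300,:400]=a;o[:,400:]=b
cv2.imwrite('pics/c3.png',o[:,:,::-1])
```

```text
5.35 [ 0.257  0.207  1.768 -0.722  1.684  0.655] [0.5144 0.0315 0.1573] [[0.179, 0.96, -0.217], [0.616, -0.282, -0.736], [-0.767, -0.002, -0.642]]
```

View pics/c3.png

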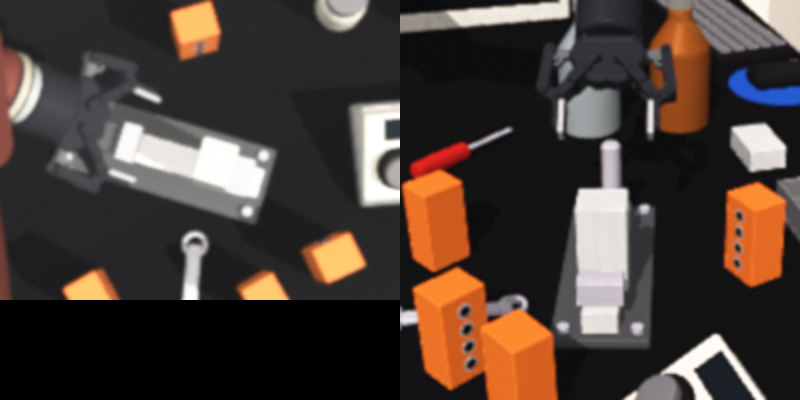

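The gripper is tilted over the open jaw, and the block still stands alone at the fixed jaw, at (602,240) in this picture. Now I move in and grip.

Emit:
{"api": "move_arm", "payload": {"targets": [[-0.007,-0.022,-0.02,0,0,0],[-0.013,-0.044,-0.039,0,0,0],[-0.02,-0.066,-0.058,0,0,0],[-0.026,-0.088,-0.077,0,0,0],[-0.026,-0.088,-0.077,0,0,0],[-0.026,-0.088,-0.077,0,0,0],[-0.026,-0.088,-0.077,0,0,0]]}}

```text
t: 6.03
position: [0.4902, -0.0559, 0.0823]
orientation: [[0.183, 0.96, -0.214], [0.617, -0.282, -0.735], [-0.766, 0.003, -0.643]]
ft_force: [-0.1, 0.4, 0.7]
grip_width: 0.997
grip_force: 0.0
```

Emit:
{"api": "move_arm", "payload": {"claw": 1, "targets": [[0,0,0,0,0,0],[0,0,0,0,0,0],[0,0,0,0,0,0],[0,0,0,0,0,0],[0,0,0,0,0,0],[0,0,0,0,0,0],[0,0,0,0,0,0],[0,0,0,0,0,0],[0,0,0,0,0,0]]}}

```text
t: 6.78
position: [0.4903, -0.0553, 0.0817]
orientation: [[0.182, 0.96, -0.213], [0.617, -0.28, -0.735], [-0.766, 0.002, -0.643]]
ft_force: [1.8, 4.8, 6.0]
grip_width: 0.577
grip_force: 53.9
```

Emit:
{"api": "move_arm", "payload": {"targets": [[0,0,0.01,0,0,0],[0,0.002,0.04,0,0,0],[0.001,0.005,0.08,0,0,0],[0.01,0.035,0.12,0,0,0],[0.01,0.035,0.13,86.36,-25.34,0],[0.01,0.035,0.13,86.36,-25.34,0],[0.01,0.035,0.13,86.36,-25.34,0],[0.01,0.035,0.13,86.36,-25.34,0],[0.01,0.035,0.13,86.36,-25.34,0],[0.01,0.035,0.13,86.36,-25.34,0],[0.01,0.035,0.13,86.36,-25.34,0],[0.01,0.035,0.13,86.36,-25.34,0],[0.01,0.035,0.13,86.36,-25.34,0],[0.01,0.035,0.13,86.36,-25.34,0],[0.01,0.035,0.13,86.36,-25.34,0],[0.01,0.035,0.13,86.36,-25.34,0],[0.01,0.035,0.13,86.36,-25.34,0],[0.01,0.035,0.13,86.36,-25.34,0],[0.01,0.035,0.13,86.36,-25.34,0],[0.01,0.035,0.13,86.36,-25.34,0]]}}

```text
t: 8.45
position: [0.4981, -0.0208, 0.2096]
orientation: [[0.216, 0.96, 0.179], [0.737, -0.28, 0.615], [0.641, -0.001, -0.768]]
ft_force: [0.0, -0.7, -6.7]
grip_width: 0.575
grip_force: 54.9
```

Run:
```python
from h import *
s=arm.sense(); print(s['t'],s['qpos'].round(3),s['position'].round(4),s['orientation'].round(3).tolist(),s['ft_force'],s['grip_width'])
A=cam('top');B=cam('side')
a=A['frame'][180:330,230:430]; b=B['frame'][130:330,190:390]
O=np.array([.4840,-.0735]); yf=np.array([.2815,.9596]); xf=np.array([.9596,-.2815])
for nm,d in(('T',A),('S',B)):
    p=pts(d); q=p[...,:2]-O; g=d['frame'].min(-1)
    m=(d['z_map']>0)&(abs(q@xf)<.06)&(q@yf>-.02)&(q@yf<.13)&(p[...,2]>.14)&(p[...,2]<.27)&(g>130)
    P=p[m]; 
    if m.sum()>20:
        X=(P[:,:2]-O)@xf; Y=(P[:,:2]-O)@yf; print(nm,m.sum(),np.percentile(X,[1,99]).round(4),np.percentile(Y,[1,50,99]).round(4),np.percentile(P[:,2],[1,20,50,80,99]).round(4))
        A_=np.c_[X,Y,np.ones(len(X))]; print(np.linalg.lstsq(A_,P[:,2],rcond=None)[0])
a=cv2.resize(a,(400,300)); b=cv2.resize(b,(400,400)); o=np.zeros((400,800,3),np.uint8); o[:300,:400]=a;o[:,400:]=b
cv2.imwrite('pics/c4.png',o[:,:,::-1])
```

```text
8.45 [-0.541 -0.205  2.023  0.668  1.542 -0.353] [ 0.4981 -0.0208  0.2096] [[0.216, 0.96, 0.179], [0.737, -0.28, 0.615], [0.641, -0.001, -0.768]] [ 0.00707491 -0.70233143 -6.68373705] 0.5752908320577922
T 866 [-0.033   0.0256] [0.0251 0.0617 0.098 ] [0.211  0.2325 0.2343 0.2357 0.2385]
[0.06212078 0.00063025 0.23358706]
S 697 [-0.0264  0.0223] [0.0017 0.0052 0.0404] [0.1914 0.2018 0.2181 0.2314 0.2338]
[-0.00696693  0.63039507  0.21114554]
```

View pics/c4.png

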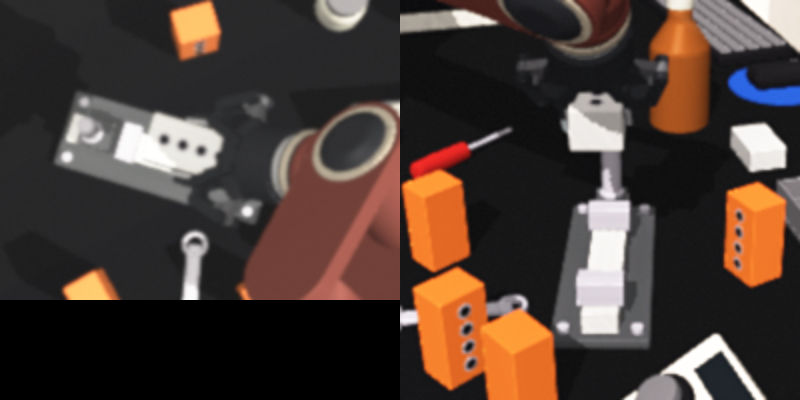

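The block is level with its four ports facing up, at (185,145) in the left panel. It sits over the gap between the jaws. Now I lower it.

Emit:
{"api": "move_arm", "payload": {"targets": [[0.002,0.0025,-0.03,0,0,0],[0.002,0.0025,-0.07,0,0,0],[0.002,0.0025,-0.105,0,0,0],[0.002,0.0025,-0.13,0,0,0],[0.002,0.0025,-0.145,0,0,0],[0.002,0.0025,-0.15,0,0,0],[0.002,0.0025,-0.15,0,0,0],[0.002,0.0025,-0.15,0,0,0],[0.002,0.0025,-0.15,0,0,0]]}}

```text
t: 9.3
position: [0.5022, -0.0191, 0.0624]
orientation: [[0.212, 0.96, 0.183], [0.737, -0.28, 0.615], [0.642, 0.004, -0.767]]
ft_force: [-0.3, 0.2, -5.7]
grip_width: 0.58
grip_force: 54.8
```

Emit:
{"api": "move_arm", "payload": {"targets": [[0,0,-0.001,0,0,0],[0,0,-0.002,0,0,0],[0,0,-0.003,0,0,0],[0,0,-0.003,0,0,0],[0,0,-0.003,0,0,0],[0,0,-0.003,0,0,0]]}}

```text
t: 9.8
position: [0.5006, -0.0186, 0.0573]
orientation: [[0.215, 0.96, 0.181], [0.736, -0.281, 0.616], [0.642, 0.0, -0.766]]
ft_force: [0.6, -0.1, -7.0]
grip_width: 0.573
grip_force: 54.8
```

Emit:
{"api": "move_arm", "payload": {"targets": [[0,0,-0.001,0,0,0],[0,0,-0.002,0,0,0],[0,0,-0.003,0,0,0],[0,0,-0.003,0,0,0],[0,0,-0.003,0,0,0],[0,0,-0.003,0,0,0]]}}

```text
t: 10.3
position: [0.5006, -0.0186, 0.0543]
orientation: [[0.215, 0.96, 0.181], [0.735, -0.281, 0.617], [0.642, 0.0, -0.766]]
ft_force: [0.3, 1.0, -6.1]
grip_width: 0.575
grip_force: 54.9
```

Emit:
{"api": "move_arm", "payload": {"targets": [[0,0,-0.001,0,0,0],[0,0,-0.0015,0,0,0],[0,0,-0.0015,0,0,0],[0,0,-0.0015,0,0,0]]}}

```text
t: 10.63
position: [0.5007, -0.0185, 0.0538]
orientation: [[0.215, 0.96, 0.18], [0.735, -0.28, 0.617], [0.643, -0.0, -0.766]]
ft_force: [-5.2, -0.0, 3.4]
grip_width: 0.573
grip_force: 55.4
```

The block touches the seat: the vertical force has gone from −6 to +3 N. Now I release it and back out along the tool axis.

Emit:
{"api": "move_arm", "payload": {"claw": 0, "targets": [[0,0,0,0,0,0],[0,0,0,0,0,0],[0,0,0,0,0,0],[0,0,0,0,0,0],[0,0,0,0,0,0],[0,0,0,0,0,0],[-0.0036,-0.0123,0.0153,0,0,0],[-0.009,-0.031,0.038,0,0,0],[-0.0145,-0.0494,0.0613,0,0,0],[-0.0217,-0.074,0.092,0,0,0],[-0.027,-0.0926,0.115,0,0,0],[-0.027,-0.0926,0.16,0,0,0],[-0.027,-0.0926,0.18,0,0,0],[-0.027,-0.0926,0.18,0,0,0]]}}

```text
t: 11.8
position: [0.476, -0.1133, 0.2394]
orientation: [[0.21, 0.959, 0.189], [0.739, -0.282, 0.612], [0.64, 0.011, -0.768]]
ft_force: [-0.1, -0.3, 0.4]
grip_width: 1.003
grip_force: 0.0
```

Run:
```python
from h import *
s=arm.sense(); print(s['t'],s['position'].round(4),s['ft_force'])
B=cam('side'); b=cv2.resize(B['frame'][190:320,240:340],(600,780)[:2] if 0 else (450,585),interpolation=2)
cv2.imwrite('pics/c5.png',b[:,:,::-1])
O=np.array([.4840,-.0735]); yf=np.array([.2815,.9596]); xf=np.array([.9596,-.2815])
for nm in('top','side'):
    d=cam(nm); p=pts(d); q=p[...,:2]-O; X=q@xf; Y=q@yf
    for lab,lo,hi,ya,yb in(('block',.068,.085,-.02,.14),('jaws',.057,.066,-.04,.15),('handle',.1,.12,.15,.21)):
        m=(d['z_map']>0)&(abs(X)<.05)&(Y>ya)&(Y<yb)&(p[...,2]>lo)&(p[...,2]<hi)
        if m.sum()>10: print(nm,lab,m.sum(),np.percentile(X[m],[2,98]).round(4),np.percentile(Y[m],[2,50,98]).round(4),np.median(p[m][:,2]).round(4), cv2.minAreaRect(np.c_[X,Y][:0].astype(np.float32)) if 0 else '')
```

```text
11.8 [ 0.476  -0.1133  0.2394] [-0.05226489 -0.30493661  0.4323414 ]
top block 819 [-0.0258  0.0223] [0.008  0.0539 0.0998] 0.0771 
top jaws 363 [-0.0259  0.0202] [-0.0241 -0.0006  0.1414] 0.062 
top handle 70 [-0.012   0.0069] [0.17   0.1792 0.1894] 0.114 
side block 637 [-0.0246  0.0235] [0.0057 0.0448 0.0992] 0.0748 
side jaws 369 [-0.0231  0.0238] [-0.0263 -0.0012  0.141 ] 0.06 
side handle 72 [-0.0115  0.0088] [0.1681 0.1741 0.1837] 0.1093
```

View pics/c5.png

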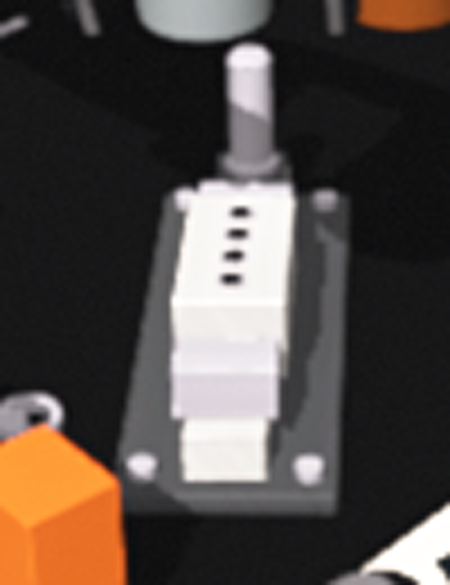

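The block lies ports up between the jaws, (235,245) in the crop, clear of both. Next I grip the post and slide the jaw shut.

Emit:
{"api": "move_arm", "payload": {"targets": [[0.0606,0.2103,0,-38.4,11.26,0],[0.0606,0.2103,0,-38.4,11.26,0],[0.0606,0.2103,0,-38.4,11.26,0],[0.0606,0.2103,0,-38.4,11.26,0],[0.0606,0.2103,0,-38.4,11.26,0],[0.0606,0.2103,0,-38.4,11.26,0],[0.0606,0.2103,0,-38.4,11.26,0],[0.0606,0.2103,0,-38.4,11.26,0],[0.0606,0.2103,-0.01,-38.4,11.26,0],[0.0606,0.2103,-0.04,-38.4,11.26,0],[0.0606,0.2103,-0.08,-38.4,11.26,0],[0.0606,0.2103,-0.115,-38.4,11.26,0],[0.0606,0.2103,-0.14,-38.4,11.26,0],[0.0606,0.2103,-0.145,-38.4,11.26,0],[0.0606,0.2103,-0.145,-38.4,11.26,0],[0.0606,0.2103,-0.145,-38.4,11.26,0]]}}

```text
t: 13.28
position: [0.5346, 0.0978, 0.0883]
orientation: [[0.283, 0.959, 0.0], [0.959, -0.283, -0.0], [-0.0, 0.0, -1.0]]
ft_force: [-0.0, 0.8, 0.2]
grip_width: 1.0
grip_force: 0.0
```

Emit:
{"api": "move_arm", "payload": {"claw": 1, "targets": [[0,0,0,0,0,0],[0,0,0,0,0,0],[0,0,0,0,0,0],[0,0,0,0,0,0],[0,0,0,0,0,0],[0,0,0,0,0,0],[0,0,0,0,0,0],[0,0,0,0,0,0],[0,0,0,0,0,0]]}}

```text
t: 14.03
position: [0.5346, 0.0993, 0.0887]
orientation: [[0.281, 0.96, 0.0], [0.96, -0.281, -0.001], [-0.0, 0.001, -1.0]]
ft_force: [-1.8, 1.4, 5.7]
grip_width: 0.243
grip_force: 58.8
```

Emit:
{"api": "move_arm", "payload": {"targets": [[-0.0011,-0.0038,0,0,0,0],[-0.0023,-0.0077,0,0,0,0],[-0.0034,-0.0115,0,0,0,0],[-0.0045,-0.0154,0,0,0,0],[-0.0056,-0.0192,0,0,0,0],[-0.0062,-0.0211,0,0,0,0],[-0.0062,-0.0211,0,0,0,0],[-0.0062,-0.0211,0,0,0,0]]}}

```text
t: 14.7
position: [0.5286, 0.0787, 0.0887]
orientation: [[0.281, 0.96, 0.001], [0.96, -0.281, 0.001], [0.001, 0.001, -1.0]]
ft_force: [-0.9, 3.0, 4.7]
grip_width: 0.241
grip_force: 58.8
```

Emit:
{"api": "move_arm", "payload": {"targets": [[-0.0003,-0.001,0,0,0,0],[-0.0006,-0.002,0,0,0,0],[-0.0008,-0.0029,0,0,0,0],[-0.0008,-0.0029,0,0,0,0],[-0.0008,-0.0029,0,0,0,0]]}}

```text
t: 15.12
position: [0.528, 0.0764, 0.0887]
orientation: [[0.281, 0.96, 0.002], [0.96, -0.281, 0.002], [0.003, 0.001, -1.0]]
ft_force: [0.3, 7.1, 4.8]
grip_width: 0.243
grip_force: 58.7
```

Emit:
{"api": "move_arm", "payload": {"targets": [[-0.0003,-0.001,0,0,0,0],[-0.0006,-0.0019,0,0,0,0],[-0.0006,-0.0019,0,0,0,0],[-0.0006,-0.0019,0,0,0,0]]}}

```text
t: 15.45
position: [0.528, 0.0763, 0.0887]
orientation: [[0.281, 0.96, 0.004], [0.96, -0.281, 0.006], [0.007, 0.002, -1.0]]
ft_force: [3.5, 14.1, 2.7]
grip_width: 0.242
grip_force: 58.6
```

Emit:
{"api": "move_arm", "payload": {"targets": [[-0.0003,-0.001,0,0,0,0],[-0.0006,-0.0019,0,0,0,0],[-0.0006,-0.0019,0,0,0,0],[-0.0006,-0.0019,0,0,0,0]]}}

```text
t: 15.78
position: [0.528, 0.0763, 0.0888]
orientation: [[0.281, 0.96, 0.006], [0.96, -0.281, 0.011], [0.012, 0.003, -1.0]]
ft_force: [6.6, 21.9, -0.2]
grip_width: 0.24
grip_force: 58.7
```

The jaw has stalled on the block at 22 N, with a gap of about 96 mm. I release the post and lift clear.

Emit:
{"api": "move_arm", "payload": {"claw": 0, "targets": [[0,0,0,0,0,0],[0,0,0,0,0,0],[0,0,0,0,0,0],[0,0,0,0,0,0],[0,0,0,0,0,0],[0.001,0.004,0.03,0,0,0],[0.001,0.004,0.07,0,0,0],[0.001,0.004,0.11,0,0,0],[0.001,0.004,0.14,0,0,0],[0.001,0.004,0.14,0,0,0]]}}

```text
t: 16.62
position: [0.5309, 0.075, 0.2367]
orientation: [[0.281, 0.96, 0.014], [0.96, -0.281, -0.001], [0.003, 0.014, -1.0]]
ft_force: [1.1, -0.2, 1.1]
grip_width: 1.002
grip_force: 0.0
```

Run:
```python
from h import *
s=arm.sense(); print(s['t'],s['position'].round(4),s['orientation'].round(3).tolist(),s['qpos'].round(3))
B=cam('side'); save(B,'side6.png'); b=cv2.resize(B['frame'][190:320,240:340],(450,585),interpolation=2)
cv2.imwrite('pics/c6.png',b[:,:,::-1])
O=np.array([.4840,-.0735]); yf=np.array([.2815,.9596]); xf=np.array([.9596,-.2815])
p=pts(B); q=p[...,:2]-O; X=q@xf; Y=q@yf
for lab,lo,hi,ya,yb in(('block',.072,.085,-.02,.14),('jaws',.057,.066,-.04,.15)):
    m=(B['z_map']>0)&(abs(X)<.05)&(Y>ya)&(Y<yb)&(p[...,2]>lo)&(p[...,2]<hi); print(lab,np.percentile(X[m],[2,98]).round(4),np.percentile(Y[m],[2,98]).round(4),np.median(p[m][:,2]).round(4))
```

```text
16.6167 [0.5309 0.075  0.2367] [[0.281, 0.96, 0.014], [0.96, -0.281, -0.001], [0.003, 0.014, -1.0]] [ 2.000e-03 -1.650e-01  1.836e+00 -1.000e-03  1.456e+00  2.870e-01]
block [-0.0244  0.0234] [0.0011 0.0951] 0.075
jaws [-0.0231  0.0243] [-0.0259  0.1489] 0.0603
```

View pics/c6.png

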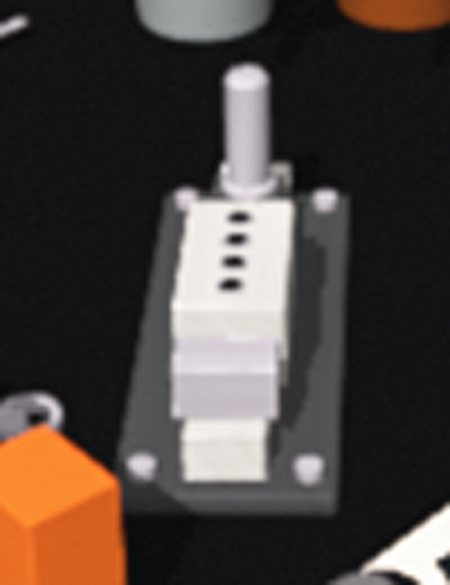

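The block is clamped end to end, ports up, gap about 96 mm. Next come the console poses.

Run:
```python
import numpy as np
from scipy.spatial.transform import Rotation as R
r=np.array([.09,-.996,0]); r/=np.linalg.norm(r)
q=R.from_rotvec(np.radians(30)*r)*R.from_rotvec([0,0,np.radians(-68.5)])
print('rotvec',np.degrees(q.as_rotvec()).round(2)); d=R.from_rotvec(np.radians(30)*r).apply([0,0,-1]); print('d',d)
cmd=np.array([.5346+0-.0062-.0008-.0012+.001,.0992-.0211-.0029-.0038+.004,.0875+.14])
for k in((.495,-.3647,.0674),(.4882,-.2814,.068)):
    t=np.array(k)-d*(.054); print('TCP hover',t.round(4),'shift',(t-cmd).round(4))
print('cmd',cmd)
```

```text
rotvec [ 20.21 -24.59 -66.85]
d [ 0.49797112  0.04499739 -0.8660254 ]
TCP hover [ 0.4681 -0.3671  0.1142] shift [-0.0593 -0.4425 -0.1133]
TCP hover [ 0.4613 -0.2838  0.1148] shift [-0.0661 -0.3592 -0.1127]
cmd [0.5274 0.0754 0.2275]
```

Emit:
{"api": "move_arm", "payload": {"claw": 1, "targets": [[-0.0593,-0.4425,0,20.21,-24.59,-66.85],[-0.0593,-0.4425,0,20.21,-24.59,-66.85],[-0.0593,-0.4425,0,20.21,-24.59,-66.85],[-0.0593,-0.4425,0,20.21,-24.59,-66.85],[-0.0593,-0.4425,0,20.21,-24.59,-66.85],[-0.0593,-0.4425,0,20.21,-24.59,-66.85],[-0.0593,-0.4425,0,20.21,-24.59,-66.85],[-0.0593,-0.4425,0,20.21,-24.59,-66.85],[-0.0593,-0.4425,0,20.21,-24.59,-66.85],[-0.0593,-0.4425,0,20.21,-24.59,-66.85],[-0.0593,-0.4425,0,20.21,-24.59,-66.85],[-0.0593,-0.4425,0,20.21,-24.59,-66.85],[-0.0593,-0.4425,0,20.21,-24.59,-66.85],[-0.0593,-0.4425,-0.03,20.21,-24.59,-66.85],[-0.0593,-0.4425,-0.07,20.21,-24.59,-66.85],[-0.0593,-0.4425,-0.1,20.21,-24.59,-66.85],[-0.0593,-0.4425,-0.1133,20.21,-24.59,-66.85],[-0.0593,-0.4425,-0.1133,20.21,-24.59,-66.85],[-0.0593,-0.4425,-0.1133,20.21,-24.59,-66.85]]}}

```text
t: 18.25
position: [0.4681, -0.3662, 0.1144]
orientation: [[0.863, 0.092, 0.497], [0.079, -0.996, 0.047], [0.499, -0.001, -0.866]]
ft_force: [-0.3, 0.3, 1.6]
grip_width: -0.002
grip_force: 0.0
```

Run:
```python
from h import *
s=arm.sense(); print(s['t'],s['position'].round(4),s['orientation'].round(3).tolist(),s['ft_force'].round(1),s['grip_width'])
a=cam('top')['frame'][215:300,390:500]; b=cam('side')['frame'][260:420,270:430]
a=cv2.resize(a,(400,309)); b=cv2.resize(b,(400,400)); o=np.zeros((400,800,3),np.uint8); o[:309,:400]=a;o[:,400:]=b
cv2.imwrite('pics/c7.png',o[:,:,::-1])
```

```text
18.25 [ 0.4681 -0.3662  0.1144] [[0.863, 0.092, 0.497], [0.079, -0.996, 0.047], [0.499, -0.001, -0.866]] [-0.3  0.3  1.6] -0.0024722273630511573
```

View pics/c7.png

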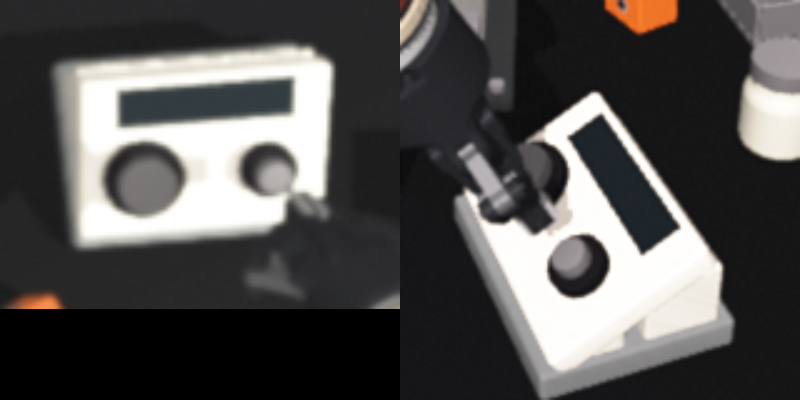

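Run:
```python
from h import *
for n,b,sc,off in(('top',(390,215),400/110,0),('side',(270,260),2.5,400)):
    d=dict(np.load(n+'1.npz'))
    for X in((.475,-.3656,.1023),(.495,-.3647,.0674)):
        c=d['pose'][:3,:3].T@(np.array(X)-(.0023,-.0007,0)-d['pose'][:3,3]); u=d['cx']+d['f']*c[0]/-c[2]; v=d['cy']-d['f']*c[1]/-c[2]
        print(n,((u-b[0])*sc+off).round(),((v-b[1])*sc).round())
```

```text
top 295.0 200.0
top 276.0 174.0
side 537.0 220.0
side 568.0 257.0
```

The closed fingertip at (300,200) lines up with the small key at (272,172). I approach, then press in steps.

Emit:
{"api": "move_arm", "payload": {"targets": [[0.01,0.0009,-0.0173,0,0,0],[0.0174,0.0016,-0.0303,0,0,0],[0.0204,0.0018,-0.0355,0,0,0],[0.0219,0.002,-0.0381,0,0,0],[0.0219,0.002,-0.0381,0,0,0],[0.0219,0.002,-0.0381,0,0,0]]}}

```text
t: 18.85
position: [0.4902, -0.3663, 0.0796]
orientation: [[0.862, 0.092, 0.499], [0.081, -0.996, 0.044], [0.501, 0.002, -0.866]]
ft_force: [-6.5, 3.3, 7.6]
grip_width: -0.003
grip_force: 4.8
```

Emit:
{"api": "move_arm", "payload": {"targets": [[0.001,0.0001,-0.0017,0,0,0],[0.0015,0.0001,-0.0026,0,0,0],[0.0015,0.0001,-0.0026,0,0,0],[0.0015,0.0001,-0.0026,0,0,0]]}}

```text
t: 19.18
position: [0.4907, -0.3665, 0.0793]
orientation: [[0.862, 0.095, 0.497], [0.083, -0.996, 0.046], [0.499, 0.002, -0.866]]
ft_force: [-27.0, 8.9, 27.9]
grip_width: 0.003
grip_force: 18.5
```

The press stalled at 39 N. I back off in steps and read the force to tell whether the key reached bottom.

Emit:
{"api": "move_arm", "payload": {"targets": [[-0.0015,-0.0001,0.0026,0,0,0],[-0.002,-0.0002,0.0035,0,0,0],[-0.002,-0.0002,0.0035,0,0,0],[-0.002,-0.0002,0.0035,0,0,0]]}}

```text
t: 19.52
position: [0.4902, -0.3665, 0.0797]
orientation: [[0.861, 0.09, 0.5], [0.079, -0.996, 0.043], [0.502, 0.003, -0.865]]
ft_force: [0.0, 1.1, 5.1]
grip_width: 0.001
grip_force: 2.4
```

Emit:
{"api": "move_arm", "payload": {"targets": [[-0.001,-0.0001,0.0017,0,0,0],[-0.001,-0.0001,0.0017,0,0,0],[-0.001,-0.0001,0.0017,0,0,0]]}}

```text
t: 19.77
position: [0.489, -0.3665, 0.0805]
orientation: [[0.862, 0.09, 0.499], [0.079, -0.996, 0.043], [0.501, 0.003, -0.865]]
ft_force: [0.5, -0.3, 4.9]
grip_width: 0.001
grip_force: 2.0
```

Emit:
{"api": "move_arm", "payload": {"targets": [[-0.001,-0.0001,0.0017,0,0,0],[-0.001,-0.0001,0.0017,0,0,0],[-0.001,-0.0001,0.0017,0,0,0]]}}

```text
t: 20.02
position: [0.4871, -0.3659, 0.0808]
orientation: [[0.863, 0.09, 0.497], [0.078, -0.996, 0.044], [0.499, 0.001, -0.866]]
ft_force: [0.1, -1.2, 4.2]
grip_width: 0.001
grip_force: 1.7
```

Emit:
{"api": "move_arm", "payload": {"targets": [[-0.001,-0.0001,0.0017,0,0,0],[-0.001,-0.0001,0.0017,0,0,0],[-0.001,-0.0001,0.0017,0,0,0]]}}

```text
t: 20.27
position: [0.4858, -0.3655, 0.082]
orientation: [[0.863, 0.09, 0.497], [0.078, -0.996, 0.045], [0.499, -0.0, -0.867]]
ft_force: [-0.6, -1.6, 2.5]
grip_width: -0.002
grip_force: 1.2
```

The spring force dropped from about 5 N to 2.6 N over 5 mm of withdrawal, so the small key was fully down. Now I let it up and move to the large key.

Emit:
{"api": "move_arm", "payload": {"targets": [[-0.01,-0.0009,0.0173,0,0,0],[-0.02,-0.0018,0.0346,0,0,0],[-0.022,-0.002,0.039,0,0,0],[-0.025,0.03,0.039,0,0,0],[-0.028,0.065,0.039,0,0,0],[-0.029,0.0813,0.039,0,0,0],[-0.029,0.0813,0.039,0,0,0],[-0.019,0.0822,0.0217,0,0,0],[-0.014,0.0826,0.013,0,0,0],[-0.014,0.0826,0.013,0,0,0],[-0.014,0.0826,0.013,0,0,0]]}}

```text
t: 21.18
position: [0.4717, -0.2827, 0.094]
orientation: [[0.864, 0.091, 0.496], [0.077, -0.996, 0.047], [0.498, -0.002, -0.867]]
ft_force: [-0.7, -0.3, -1.3]
grip_width: 0.0
grip_force: 0.0
```

Emit:
{"api": "move_arm", "payload": {"targets": [[0.001,0.0001,-0.0017,0,0,0],[0.002,0.0002,-0.0035,0,0,0],[0.003,0.0003,-0.0052,0,0,0],[0.004,0.0004,-0.0069,0,0,0],[0.005,0.0005,-0.0087,0,0,0],[0.005,0.0005,-0.0087,0,0,0],[0.005,0.0005,-0.0087,0,0,0]]}}

```text
t: 21.77
position: [0.4771, -0.2824, 0.0866]
orientation: [[0.863, 0.09, 0.497], [0.078, -0.996, 0.045], [0.499, -0.0, -0.866]]
ft_force: [-0.4, 0.2, 0.2]
grip_width: -0.001
grip_force: 0.0
```

Emit:
{"api": "move_arm", "payload": {"targets": [[0.001,0.0001,-0.0017,0,0,0],[0.002,0.0002,-0.0035,0,0,0],[0.003,0.0003,-0.0052,0,0,0],[0.004,0.0004,-0.0069,0,0,0],[0.004,0.0004,-0.0069,0,0,0],[0.004,0.0004,-0.0069,0,0,0]]}}

```text
t: 22.27
position: [0.4813, -0.2823, 0.0801]
orientation: [[0.863, 0.09, 0.498], [0.079, -0.996, 0.045], [0.5, 0.001, -0.866]]
ft_force: [-2.9, 0.5, 3.1]
grip_width: -0.001
grip_force: 2.1
```

Emit:
{"api": "move_arm", "payload": {"targets": [[0.001,0.0001,-0.0017,0,0,0],[0.001,0.0001,-0.0017,0,0,0],[0.001,0.0001,-0.0017,0,0,0]]}}

```text
t: 22.52
position: [0.482, -0.2824, 0.079]
orientation: [[0.863, 0.091, 0.497], [0.08, -0.996, 0.045], [0.499, 0.0, -0.867]]
ft_force: [-10.7, 1.6, 11.2]
grip_width: 0.001
grip_force: 7.6
```

Emit:
{"api": "move_arm", "payload": {"targets": [[0.001,0.0001,-0.0017,0,0,0],[0.001,0.0001,-0.0017,0,0,0],[0.001,0.0001,-0.0017,0,0,0]]}}

```text
t: 22.77
position: [0.4824, -0.2825, 0.0788]
orientation: [[0.864, 0.094, 0.495], [0.082, -0.996, 0.047], [0.498, 0.0, -0.867]]
ft_force: [-29.0, 6.0, 28.2]
grip_width: 0.002
grip_force: 18.8
```

The large key has bottomed too. I let it up and retreat clear.

Emit:
{"api": "move_arm", "payload": {"targets": [[-0.003,-0.0003,0.0052,0,0,0],[-0.005,-0.0005,0.0087,0,0,0],[-0.01,-0.0009,0.0173,0,0,0],[-0.02,-0.0018,0.0346,0,0,0],[-0.035,-0.003,0.06,0,0,0],[-0.05,-0.003,0.1,0,0,0],[-0.05,-0.003,0.13,0,0,0],[-0.05,-0.003,0.13,0,0,0],[-0.05,-0.003,0.13,0,0,0]]}}

```text
t: 23.52
position: [0.4336, -0.2859, 0.2094]
orientation: [[0.861, 0.09, 0.5], [0.08, -0.996, 0.041], [0.502, 0.005, -0.865]]
ft_force: [-0.5, -0.3, -0.6]
grip_width: 0.002
grip_force: 0.0
```

Run:
```python
from h import *
s=arm.sense(); print(s['t'],s['position'].round(3),s['ft_force'].round(1))
save(cam('side'),'final.png')
```

```text
23.5167 [ 0.434 -0.286  0.209] [-0.5 -0.3 -0.6]
```

View pics/final.png

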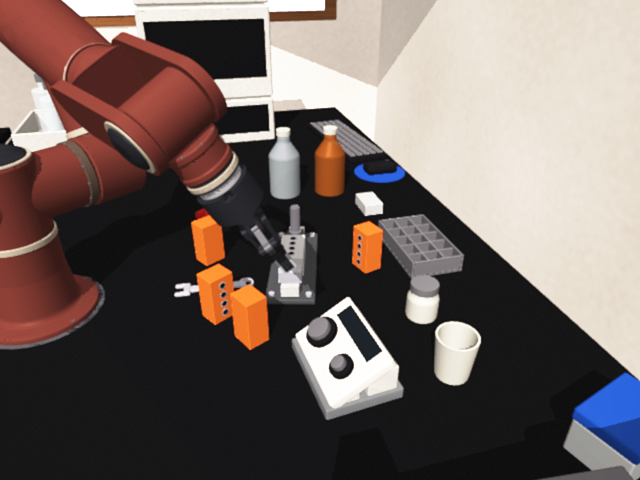

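The block is clamped ports up at about (293,255), both keys are up, the bystanders are where they were, and the arm is clear. I hand in.

```bash
python3 -c "
from station import arm
print(arm.sign_off())"
```

```text
the job is handed in; nothing more can be done
None
```

The job is handed in at about 23.5 s of robot time: the block is clamped end to end with its ports up, the small key and then the large key were pressed fully down and let up, and the other items look undisturbed; the sign-off returned no verdict, and the peak press on each key read about 40 N at the wrist, applied with the fingertips.

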